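# Raise the wide pass-through sash to its pointer

### The arm

A 6-joint arm with a two-finger parallel gripper is mounted at the origin on the work surface. World frame = base frame: x ahead of the robot, y to its left, z up, the work surface at z = 0. Lengths are in m, angles in rad, forces in N, time in s.
With the tool pointing down it reaches from about 0.35 to 0.775 m from the base axis. Payload 5.5 kg.
Tool frame: the origin (TCP) lies at the very end of the fingers, on their centre line; the grasp point (between the pads) lies 19 mm behind it (env.grip_depth is the distance from the TCP to the grasp point, in m); z points along the fingers, y is the direction in which the jaws open and shut (so a half turn about z gives the same grasp; the last joint's range is limited). The gripper opens to 85 mm and grips with 20 to 120 N. Pads are 22 mm wide; open, the fingers measure 114 mm over their backs; the gripper's body (76 mm by 85 mm) begins 54 mm behind the grasp point. The pads swing forward as they close: fully open they stand 13 mm farther back than shut.
Start: joints at [-1.303, 0.313, 0.046, 1.304, 0, 1.431], TCP at [0.228, -0.528, 0.231] pointing down, gripper open.
Joint ranges: [-2.76, 2.76], [-0.86, 1.69], [-1.03, 1.26], [-2.2, 2.34], [-1.47, 1.5], [-3.14, 3.14]. Speed limits (rad/s): [2.57, 2.57, 3.14, 3.14, 3.14, 3.14].

### API

Orientations are given as a unit quaternion [w, x, y, z].
In Python, from workcell import env gives the robot as it stands.
- The arm moves only by the tool step_arm, never from a script. Its argument "series" is a list of rows, each a list of 3 entries, a list of its own where there are three numbers: the shift along the world's x, y, z in cm, then the turn about the world's z in rad, then the closure in counts, from 0 (fully open) to 255 (shut). A call has 1 to 5 rows; each row is the pose to reach, as a shift and turn from the pose measured when the call began; what a row does not reach only later rows make up. A row lasts 1/8 s, in which the tool goes at most 62.5 mm and 10.7 degrees, less where a joint would pass 70% of its speed; a pose out of reach is approached as far as the arm can. A call with a gripper value outside its range is refused whole. The fingers move at their own pace and stop on an object; "newtons" is the grip in N (left out, the last holds). Time passes only in rows, so rows that repeat a pose let the fingers close. It gives the time, the measured TCP pose, the force and the opening at its end, in the units of the state.
- env.get_state(): the state, without advancing time (a new reading comes with each control period).
- env.read_camera(name): name is "side" or "top" or "wrist"; returns a dict with "frame" (420x560x3 uint8, red, green, blue), "vertical_fov" (degrees; the focal length in pixels is half the picture's height over the tangent of half this angle, whatever the lens; pixels are square), "cx", "cy" (the principal point, pixels), "camera_from_world" (4x4, takes a point from world to camera coordinates). Camera axes: x right, y down, z forward; pixel columns grow to the right and rows downward; lengths in m; the calibration is good to about 2 mm. The wrist camera is an equidistant fisheye: a pixel r from the principal point sees the ray r / f radians off the axis. A picture is of the moment at which its call begins. There is no depth.
- env.hand_in(): hands the job in, once; it reports no verdict.
The state is a dict: "clock": time; "joint_pos": joint angles; "qvel": joint speeds; "tau": joint torques, N m; "tcp_pos": TCP position; "orientation": TCP orientation; "wrist_force": force on the tool from outside, world axes, zero at the start; "ft_torque": the same for the moment, N m; "finger_gap": finger opening in m.
Only numpy, scipy, OpenCV 4.12 (cv2) and the standard library are available. Lean on these libraries where they do the work, as an engineer would, in place of code of your own. Each camera call takes 0.05 s, during which the arm holds its last target.

### The job

Two pass-through hatches stand on the packing bench. Push the sash of the wider hatch up by its lift ledge until the ledge is level with the dark pointer clamped to that hatch's post, and leave it standing there. Do not shift the narrower hatch's sash or the carton standing in front of it.

Things in the scene. Friction and masses are not known exactly. Their poses are not given: they have to be found in the camera images.
- wide_ledge (a point): Middle of the front edge, at mid-thickness, of the wider hatch's lift ledge: an aluminium shelf 8 mm thick along the foot of its 250 mm wide clear sash, 53 mm deep, 90 to 120 mm above the bench at first, free space in front and below. x level into the hatch, y along the ledge, z up. Spring-balanced: moves only up and down (to 285 mm) at 3 to 6 N, stays where left; tilted fingers under the edge lift it.
- wide_mark (a point): Front end, at mid-thickness, of the wider hatch's pointer: a dark steel blade 8 mm thick, 36 mm wide, sticking out forward from a 50 x 50 x 30 mm collar fixed on the left (+y) one of the hatch's two 40 mm posts (420 mm tall), 165 to 265 mm above the bench; 147 mm sideways from the ledge's middle and 40 mm farther forward than its edge. Axes as for the ledge.
- narrow_ledge (a point): Middle of the front edge of the same kind of ledge on the narrower hatch (sash 150 mm wide, otherwise alike, with a pointer of its own). To be left alone.
- carton_center (a point): Centre of a closed white and red carton, 80 x 130 x 80 mm (x, y, z), standing loose on the bench about 150 mm in front of the narrower hatch's sash. To be left alone.

How it is judged:
At the end, for the whole second after the job is handed in: The wide hatch's ledge stands level with its pointer, within 12 mm up or down, and stays there by itself; the narrow hatch's sash is within 12 mm and the carton within 30 mm of where they began (z of wide_ledge in the frame of wide_mark between -0.012 and 0.012 m and distance of narrow_ledge from where it was at the start of the episode below 0.012 m and distance of carton_center from where it was at the start of the episode below 0.03 m); the robot touches nothing.
It fails at once if the narrower hatch's sash is shifted by more than 12 mm (distance of narrow_ledge from where it was at the start of the episode above 0.012 m).
It fails at once if the carton in front of the narrower hatch is shifted by more than 30 mm (distance of carton_center from where it was at the start of the episode above 0.03 m).
It also fails if it takes over 40 s, if anything falls off the work surface, if the arm or the gripper's body presses on something with over 40 N, if the wrist force passes 120 N, or if a joint passes its speed limit or range.

## Working session

There is one attempt and no reset: what is moved stays moved. The work goes in short steps, Python scripts to look and compute and a tool call to move; the robot and the scene stay as the last step left them, time stands still between calls to the robot, and variables do not carry over. Pictures are saved under pics/ and viewed, and the job is handed in when it is done.

Besides the shell and the picture viewer there is one more tool, called after "Emit:" as name(argument=value, ...) on one line, values as JSON. step_arm: Moves the arm, as the interface text tells. Its arguments: {"type":"object","properties":{"series":{"type":"array"},"newtons":{"type":"number"}},"required":["series"]}

```bash
mkdir -p pics; cat > h.py <<'E'
import numpy as np, cv2
from workcell import env
def snap(n,fn):
    d=env.read_camera(n); cv2.imwrite('pics/'+fn,cv2.cvtColor(d['frame'],cv2.COLOR_RGB2BGR)); 
    np.savez('pics/'+fn[:-4]+'.npz',**{k:d[k] for k in d}); return d
def ray(d,u,v):
    f=210/np.tan(np.radians(float(d['vertical_fov']))/2)
    T=np.array(d['camera_from_world']); R=T[:3,:3]; o=-R.T@T[:3,3]
    r=np.array([(u-float(d['cx']))/f,(v-float(d['cy']))/f,1.]); r=R.T@r
    return o,r/np.linalg.norm(r)
def tri(d1,p1,d2,p2):
    o1,r1=ray(d1,*p1);o2,r2=ray(d2,*p2)
    s=np.linalg.lstsq(np.c_[r1,-r2],o2-o1,rcond=None)[0]
    a=o1+s[0]*r1;b=o2+s[1]*r2
    return (a+b)/2,np.linalg.norm(a-b)
def proj(d,p):
    f=210/np.tan(np.radians(float(d['vertical_fov']))/2)
    c=np.array(d['camera_from_world'])@np.r_[p,1]
    return c[0]/c[2]*f+float(d['cx']),c[1]/c[2]*f+float(d['cy'])
E
python3 - <<'E'
from h import *
for n in ['side','top','wrist']:
    d=snap(n,n+'0.png'); o,r=ray(d,280,210); print(n,d['vertical_fov'],o.round(3),r.round(3))
print(env.get_state())
E
```

```text
side 49.49369943058195 [0.12  0.727 0.836] [ 0.399 -0.64  -0.657]
top 51.07387190510063 [0.459 0.045 1.151] [ 0.098  0.014 -0.995]
wrist 65.70646984690485 [ 0.3   -0.497  0.373] [-0.271 -0.114 -0.956]
{'clock': 0.15, 'joint_pos': array([-1.30260678e+00,  3.13824305e-01,  4.52352220e-02,  1.30359708e+00,
        2.62751244e-05,  1.43120488e+00]), 'qvel': array([-0.0005837 , -0.00344285,  0.00312451,  0.00026006,  0.00080787,
        0.00111409]), 'tau': array([ 1.31395140e-03, -4.81065667e+01,  2.98814714e+01,  1.40262689e-02,
       -9.00942587e-05,  9.65467876e-06]), 'tcp_pos': array([ 0.22793028, -0.52747812,  0.23061383]), 'orientation': array([-6.94327485e-04,  9.79286006e-01,  2.02480702e-01, -3.15414624e-05]), 'wrist_force': array([0.02905388, 0.95939981, 0.71984772]), 'ft_torque': array([-0.00227273, -0.06184242, -0.02471255]), 'finger_gap': 0.08545762360060281}
```

View pics/side0.png

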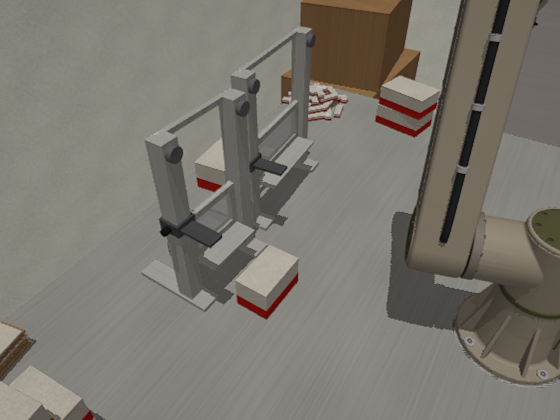

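View pics/top0.png

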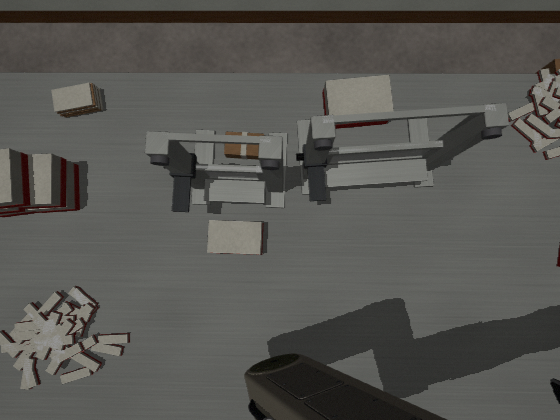

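View pics/wrist0.png

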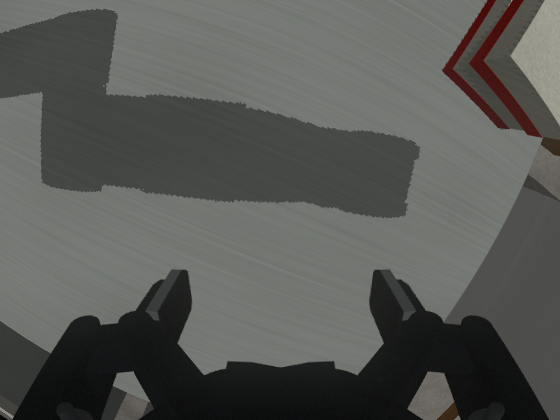

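The side view shows the narrow hatch nearest the camera, with its pointer at (195,232) and the carton at (268,280). The wide hatch is behind it, with its pointer at (268,165) and its ledge at about (290,155). In the top view the wide ledge spans about (328–433, 163–187), with the pointer tip at (317,200). I'll zoom in next.

```bash
python3 - <<'E'
import cv2
a=cv2.imread('pics/side0.png')[120:220,220:340]; cv2.imwrite('pics/side0z.png',cv2.resize(a,None,fx=6,fy=6,interpolation=cv2.INTER_CUBIC))
a=cv2.imread('pics/top0.png')[95:215,285:445]; cv2.imwrite('pics/top0z.png',cv2.resize(a,None,fx=5,fy=5,interpolation=cv2.INTER_CUBIC))
E
```

```text
(no output)
```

View pics/side0z.png

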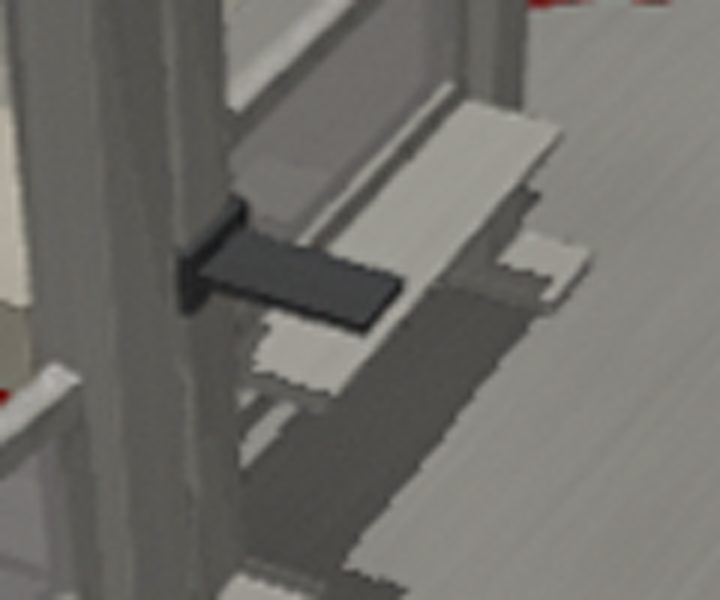

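View pics/top0z.png

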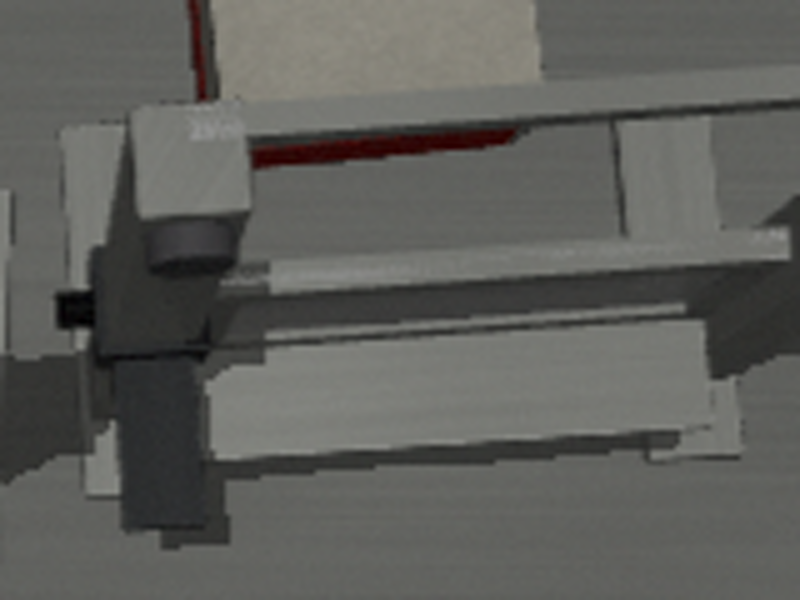

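```bash
cat >m.py <<'E'
from h import *
def Z(p,s,o): return ((p[0]+.5)/s-.5+o[0],(p[1]+.5)/s-.5+o[1])
E
python3 - <<'E'
from m import *
s=dict(np.load('pics/side0.npz'));t=dict(np.load('pics/top0.npz'))
S=lambda p:Z(p,6,(220,120)); T=lambda p:Z(p,5,(285,95))
for n,a,b in [('ledge -y',(560,130),(712,425)),('ledge +y',(337,393),(213,458)),('ptr -y',(402,287),(205,523)),('ptr +y',(362,322),(122,525))]:
    p,e=tri(s,S(a),t,T(b)); print(n,p.round(4),e.round(4), np.hypot(*p[:2]))
E
```

```text
ledge -y [ 0.6375 -0.2884  0.1132] 0.0011 0.699724462704573
ledge +y [ 0.6186 -0.0521  0.1153] 0.0014 0.6208112519936028
ptr -y [ 0.5787 -0.0408  0.1929] 0.0006 0.5801383462009686
ptr +y [ 0.576  -0.0045  0.1994] 0.001 0.5760347220918434
```

Measured values:
- **Wide ledge:** mid-edge at about (0.628, -0.170, 0.110), yaw about 4.6°.
- **Pointer:** mid-thickness at about 0.192, so the lift is about 82 mm.

The moves allow no tilt, so I'll press shut fingers against the ledge edge and lift by friction. First I'll turn the wrist camera away from the hatch.

Emit:
step_arm(series=[[[3,3,0],0.18,50],[[6,6,0],0.36,150],[[9,9,0],0.54,255],[[12,12,0],0.72,255],[[15,15,0],0.9,255]], newtons=40)

```text
clock: 0.78
tcp_pos: [0.3787, -0.3763, 0.2303]
orientation: [-0.001, 0.792, 0.611, -0.0]
wrist_force: [0.0, -0.0, 0.4]
finger_gap: 0.0001
```

Emit:
step_arm(series=[[[3,3,0],0.18,255],[[6,6,0],0.36,255],[[9,9,0],0.54,255],[[12,12,0],0.72,255],[[15,15,0],0.9,255]])

```text
clock: 1.4
tcp_pos: [0.5294, -0.2251, 0.2301]
orientation: [-0.001, 0.445, 0.896, -0.001]
wrist_force: [-0.9, 0.1, -0.4]
finger_gap: -0.0002
```

Emit:
step_arm(series=[[[1,1,0],0.18,255],[[2,2,-2],0.36,255],[[3,3,-5],0.54,255],[[4,4.5,-8],0.72,255],[[4,5,-11],0.9,255]])

```text
clock: 2.02
tcp_pos: [0.5697, -0.1741, 0.1187]
orientation: [-0.001, 0.007, 1.0, -0.001]
wrist_force: [0.3, -0.4, 0.4]
finger_gap: -0.0001
```

```bash
python3 - <<'E'
from m import *
s=env.get_state(); print(s['tcp_pos'],s['orientation'],s['joint_pos'],np.degrees(2*np.arctan2(s['orientation'][2],s['orientation'][1])))
for n in ['side','top','wrist']: snap(n,n+'1.png')
import cv2
a=cv2.imread('pics/side1.png')[90:230,210:380]; b=cv2.imread('pics/top1.png')[95:235,285:455]
cv2.imwrite('pics/st1.png',cv2.resize(np.hstack([a,b]),None,fx=2.35,fy=2.35,interpolation=cv2.INTER_CUBIC))
E
```

```text
[ 0.5697401  -0.17413326  0.11869194] [-6.13929890e-04  7.45075957e-03  9.99971728e-01 -8.07993991e-04] [-0.43030401  0.40753847 -0.09845761  1.06525682 -0.00197752 -0.41540189] 179.14619750602944
```

View pics/st1.png

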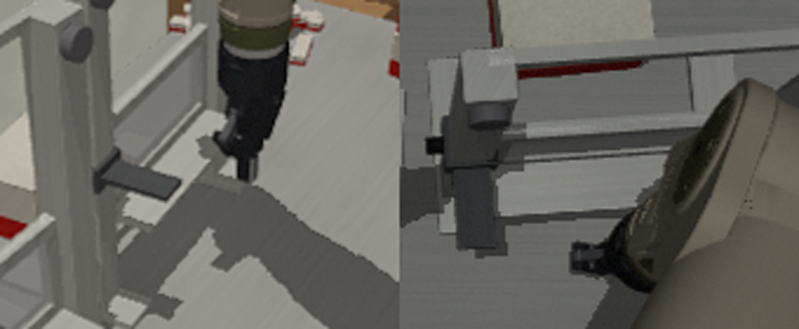

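View pics/wrist1.png

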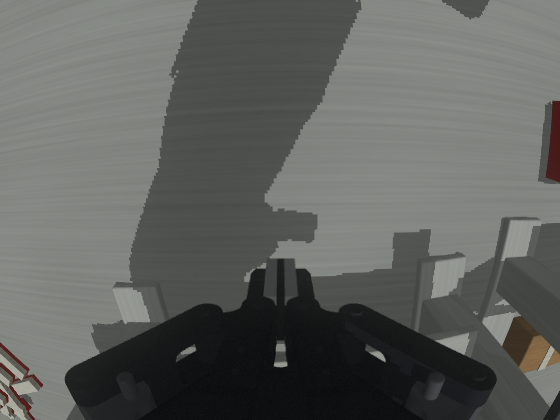

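The fingers are shut and standing in front of the wide ledge at mid-width, and everything else is clear. I'll drop below the ledge and advance toward it.

Emit:
step_arm(series=[[[0,0,-2],0.05,255],[[1,0,-3.4],0.095,255],[[2.5,0.2,-3.4],0.095,255],[[3.5,0.3,-3.4],0.095,255],[[3.5,0.3,-3.4],0.095,255]])

```text
clock: 2.8
tcp_pos: [0.6041, -0.1717, 0.0855]
orientation: [-0.002, -0.035, 0.999, -0.001]
wrist_force: [-0.8, -0.2, 0.1]
finger_gap: 0.0002
```

Emit:
step_arm(series=[[[0.3,0,0],0,255],[[0.6,0,0],0,255],[[0.6,0,0],0,255]])

```text
clock: 3.18
tcp_pos: [0.6102, -0.1718, 0.0856]
orientation: [-0.002, -0.035, 0.999, -0.001]
wrist_force: [-0.0, -0.1, -1.0]
finger_gap: 0.0005
```

Emit:
step_arm(series=[[[0.3,0,0],0,255],[[0.6,0,0],0,255],[[0.6,0,0],0,255]])

```text
clock: 3.55
tcp_pos: [0.6156, -0.1717, 0.0854]
orientation: [-0.002, -0.034, 0.999, -0.001]
wrist_force: [-2.9, -0.7, 0.1]
finger_gap: 0.0001
```

Emit:
step_arm(series=[[[0.2,0,0],0,255],[[0.4,0,0],0,255],[[0.4,0,0],0,255]])

```text
clock: 3.92
tcp_pos: [0.6155, -0.1717, 0.0845]
orientation: [-0.006, -0.034, 0.999, -0.0]
wrist_force: [-12.1, -1.1, 4.7]
finger_gap: -0.0002
```

Emit:
step_arm(series=[[[0.8,0.05,0],0,255],[[0.9,0.05,0.5],0,255],[[0.9,0.05,1],0,255],[[0.9,0.05,1.5],0,255],[[0.9,0.05,2],0,255]])

```text
clock: 4.55
tcp_pos: [0.6151, -0.1715, 0.1003]
orientation: [-0.016, -0.033, 0.999, 0.0]
wrist_force: [-20.6, -5.5, -3.4]
finger_gap: 0.0
```

```bash
python3 - <<'E'
from m import *
for n in ['side','top']: snap(n,n+'2.png')
a=cv2.imread('pics/side2.png')[90:230,210:380]; b=cv2.imread('pics/side1.png')[90:230,210:380]
cv2.imwrite('pics/st2.png',cv2.resize(np.hstack([a,b]),None,fx=2.35,fy=2.35,interpolation=cv2.INTER_CUBIC))
E
```

```text
(no output)
```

View pics/st2.png

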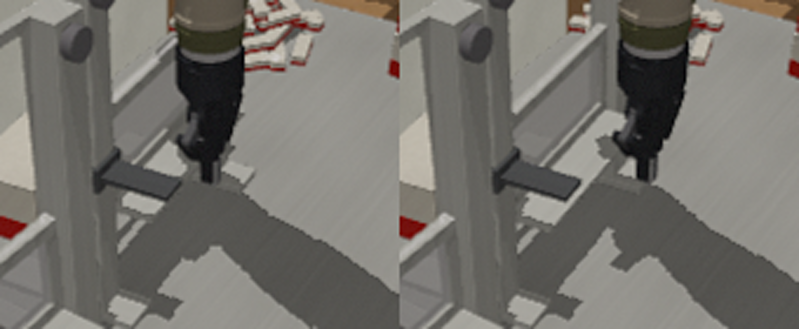

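The ledge moves up with the fingers: the tool's upward reaction is about 3.4 N at 20 N of press. I'll keep lifting in one longer call.

Emit:
step_arm(series=[[[0.9,0.05,0.5],0,255],[[0.9,0.05,1.6],0,255],[[0.9,0.05,2.8],0,255],[[0.9,0.05,4],0,255],[[0.9,0.05,5],0,255]])

```text
clock: 5.28
tcp_pos: [0.6145, -0.1714, 0.147]
orientation: [-0.027, -0.031, 0.999, 0.001]
wrist_force: [-22.5, -6.4, -4.8]
finger_gap: -0.0003
```

```bash
python3 - <<'E'
from m import *
print(env.get_state()['tcp_pos'])
for n in ['side','top']: snap(n,n+'3.png')
a=cv2.imread('pics/side3.png')[90:190,220:340]
cv2.imwrite('pics/s3z.png',cv2.resize(a,None,fx=6,fy=6,interpolation=cv2.INTER_CUBIC))
a=cv2.imread('pics/top3.png')[95:215,285:445]
cv2.imwrite('pics/t3z.png',cv2.resize(a,None,fx=5,fy=5,interpolation=cv2.INTER_CUBIC))
E
```

```text
[ 0.61453068 -0.17141979  0.1470141 ]
```

View pics/s3z.png

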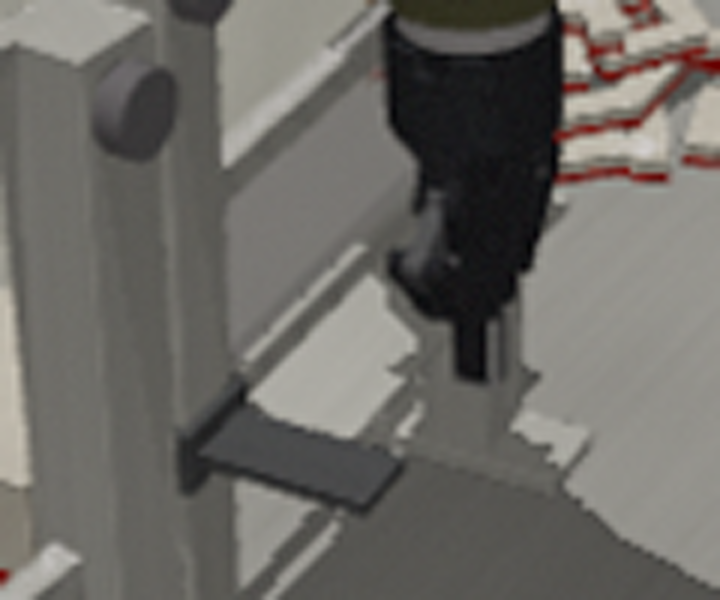

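View pics/t3z.png

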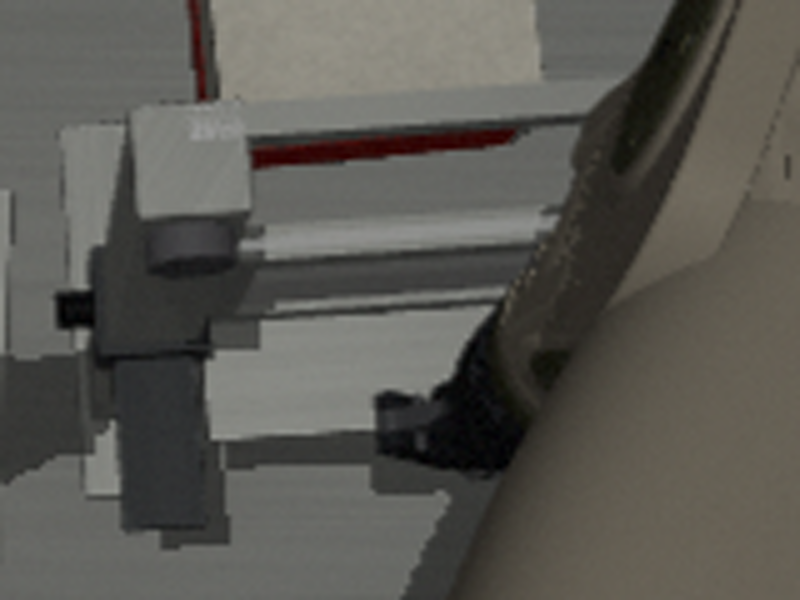

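```bash
python3 - <<'E'
from m import *
s=dict(np.load('pics/side3.npz'))
for y in(-.1,-.15,-.2):
  print([np.round(proj(s,[.68,y,z]),2) for z in (.11,.16,.17,.18,.19)])
# edge profiles at fixed columns, before/after
a=cv2.cvtColor(cv2.imread('pics/side0.png'),cv2.COLOR_BGR2GRAY);b=cv2.cvtColor(cv2.imread('pics/side3.png'),cv2.COLOR_BGR2GRAY)
for c in (268,272,276,280): print(c,'A',a[95:175,c].tolist(),'\nB',b[95:175,c].tolist())
E
```

```text
[array([265.74, 169.98]), array([265.31, 154.56]), array([265.22, 151.37]), array([265.13, 148.15]), array([265.04, 144.89])]
[array([275.61, 160.92]), array([275.46, 145.66]), array([275.42, 142.51]), array([275.39, 139.33]), array([275.36, 136.11])]
[array([285.  , 152.31]), array([285.08, 137.22]), array([285.1 , 134.11]), array([285.12, 130.96]), array([285.14, 127.78])]
268 A [134, 136, 134, 135, 137, 136, 136, 136, 136, 137, 137, 137, 136, 136, 136, 138, 137, 139, 134, 126, 133, 135, 133, 133, 133, 132, 134, 133, 136, 144, 153, 158, 161, 157, 147, 116, 84, 79, 80, 83, 94, 106, 108, 109, 107, 108, 108, 108, 109, 107, 108, 108, 111, 114, 114, 114, 113, 113, 113, 114, 114, 109, 97, 96, 93, 78, 64, 65, 69, 66, 67, 66, 65, 65, 64, 48, 47, 110, 164, 158] 
B [148, 148, 147, 148, 147, 148, 149, 153, 163, 174, 173, 171, 163, 125, 86, 92, 93, 91, 95, 108, 120, 120, 119, 120, 120, 119, 119, 119, 119, 120, 120, 120, 119, 118, 120, 120, 120, 120, 119, 119, 119, 118, 114, 107, 104, 112, 143, 160, 140, 99, 87, 91, 94, 123, 163, 172, 170, 170, 171, 171, 170, 170, 170, 171, 167, 125, 69, 73, 76
[... 1653 characters left out ...]
133, 132, 131, 131, 132, 138, 149, 155, 163, 163, 150, 124, 91, 79, 82, 84, 90, 105, 107, 108, 107, 108, 108, 108, 109, 109, 108, 109, 106, 107, 107, 109, 109, 110, 109, 110, 109, 104, 97, 94, 102, 133, 149, 129, 92, 78, 80, 94, 131, 151, 155, 152, 153, 153, 155, 156, 146, 72, 63, 67, 67, 67, 67, 66, 65, 68, 67, 29] 
B [144, 107, 89, 86, 86, 88, 86, 93, 112, 119, 120, 119, 119, 119, 118, 119, 118, 119, 118, 119, 119, 119, 119, 118, 118, 118, 119, 118, 119, 118, 113, 107, 107, 106, 103, 115, 142, 100, 85, 88, 98, 131, 162, 168, 166, 165, 167, 167, 167, 168, 168, 170, 169, 168, 170, 170, 170, 168, 166, 167, 168, 169, 170, 171, 173, 167, 127, 101, 86, 83, 73, 76, 75, 75, 74, 74, 72, 76, 76, 41]
```

The sash has risen about 61 mm with no visible slip, which leaves about 20 mm.

Emit:
step_arm(series=[[[0.9,0.05,0.4],0,255],[[0.9,0.05,1],0,255],[[0.9,0.05,1.6],0,255],[[0.9,0.05,2.3],0,255],[[0.9,0.05,2.3],0,255]])

```text
clock: 6.0
tcp_pos: [0.6141, -0.1714, 0.1684]
orientation: [-0.037, -0.03, 0.999, 0.001]
wrist_force: [-24.0, -4.6, 1.3]
finger_gap: 0.0
```

Next I'll back straight off and move away so the view is clear.

Emit:
step_arm(series=[[[-0.5,0,0],0,255],[[-2,-0.5,0],0,255],[[-6,-2,0],0,255],[[-10,-6,0],0,255],[[-14,-11,0],0,255]])

```text
clock: 6.62
tcp_pos: [0.475, -0.2807, 0.1689]
orientation: [-0.035, -0.031, 0.999, 0.0]
wrist_force: [0.5, -1.0, -0.1]
finger_gap: -0.0
```

Emit:
step_arm(series=[[[-5,-5,0],0,255],[[-9,-10,0],0,255],[[-12,-15,0],0,255],[[-15,-20,0],0,255],[[-15,-20,0],0,255]])

```text
clock: 7.25
tcp_pos: [0.323, -0.485, 0.169]
orientation: [-0.035, -0.028, 0.999, -0.001]
wrist_force: [0.7, 1.2, -0.4]
finger_gap: 0.0001
```

```bash
python3 - <<'E'
from m import *
s=env.get_state();print(s['tcp_pos'],s['wrist_force'])
for n in ['side','top']: snap(n,n+'4.png')
a=cv2.imread('pics/side4.png')[90:190,220:340]
cv2.imwrite('pics/s4z.png',cv2.resize(a,None,fx=6,fy=6,interpolation=cv2.INTER_CUBIC))
a=cv2.imread('pics/top4.png')[95:215,285:445]
cv2.imwrite('pics/t4z.png',cv2.resize(a,None,fx=5,fy=5,interpolation=cv2.INTER_CUBIC))
E
```

```text
[ 0.32302272 -0.48499666  0.16897033] [ 0.736203    1.16140601 -0.38284747]
```

View pics/s4z.png

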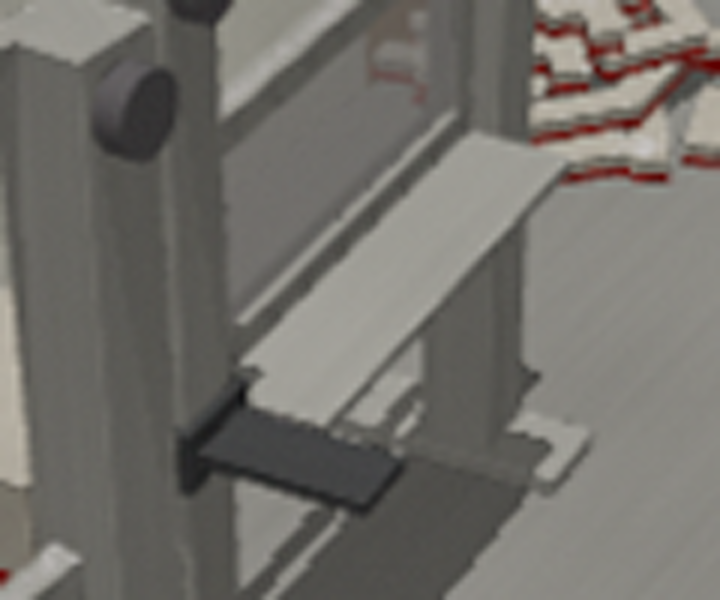

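View pics/t4z.png

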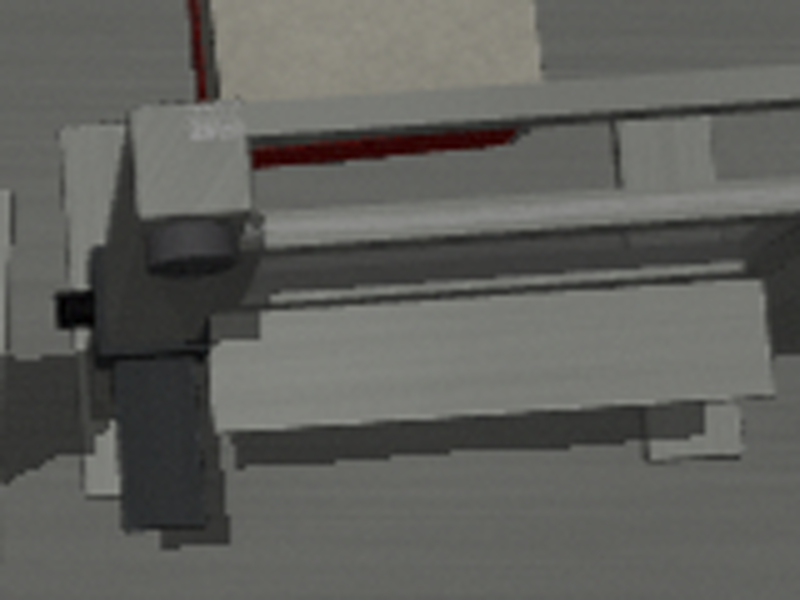

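View pics/side4.png

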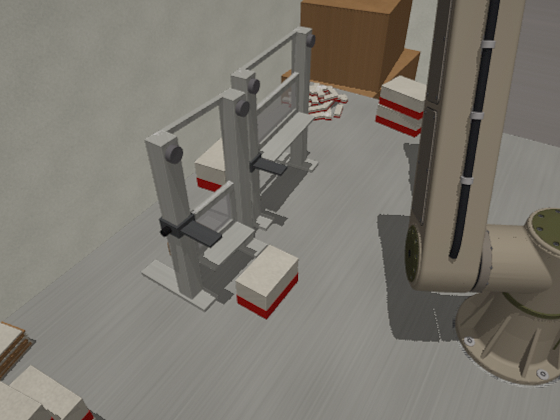

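```bash
python3 - <<'E'
from m import *
s=dict(np.load('pics/side4.npz'));t=dict(np.load('pics/top4.npz'))
S=lambda p:Z(p,6,(220,90)); T=lambda p:Z(p,5,(285,95))
for n,a,b in [('ledge -y',(567,165),(773,395)),('ledge -y back',(478,133),(762,280)),('ptr -y',(402,467),(205,525)),('ptr +y',(362,502),(122,525))]:
    p,e=tri(s,S(a),t,T(b)); print(n,p.round(4),e.round(4))
# side-only: top front edge line with ledge plane (x,y of edge from start)
m=np.array([.628,-.17,0]);n=np.array([.997,.08,0])
for d,q in [(s,S((567,165))),(s,S((445,290))),(s,S((335,418)))]:
    o,r=ray(d,*q); k=n@(m-o)/(n@r); print('edge',(o+k*r).round(4))
mp=np.array([.577,-.023,0])
for q in [(402,467),(382,486),(362,502)]:
    o,r=ray(s,*S(q)); k=n@(mp-o)/(n@r); print('ptr',(o+k*r).round(4))
# project hypothetical ledge top line at ptr
g=cv2.absdiff(cv2.imread('pics/side0.png'),cv2.imread('pics/side4.png')).max(2)
print('diff narrow/carton', (g[180:310,140:300]>40).sum(), np.argwhere(g[180:310,140:300]>40)[:5])
E
```

```text
ledge -y [ 0.638  -0.2897  0.1921] 0.0021
ledge -y back [ 0.6864 -0.2856  0.197 ] 0.0021
ptr -y [ 0.5781 -0.0406  0.1932] 0.0014
ptr +y [ 0.576  -0.0045  0.1994] 0.001
edge [ 0.6373 -0.2861  0.1941]
edge [ 0.6269 -0.1558  0.1988]
edge [ 0.6186 -0.0531  0.195 ]
ptr [ 0.5783 -0.0395  0.1938]
ptr [ 0.5769 -0.0219  0.1959]
ptr [ 0.5755 -0.0046  0.1994]
diff narrow/carton 163 [[  0 120]
 [  0 121]
 [  0 127]
 [  0 128]
 [  0 129]]
```

```bash
python3 - <<'E'
from m import *
g=cv2.absdiff(cv2.imread('pics/side0.png'),cv2.imread('pics/side4.png')).max(2)
w=np.argwhere(g[180:310,140:300]>40)+[180,140]; print(w.min(0),w.max(0),(g[200:310,140:300]>40).sum(), (g[200:310,140:255]>40).sum())
d=snap('side','side5.png'); print(env.get_state()['clock'],(cv2.absdiff(cv2.imread('pics/side5.png'),cv2.imread('pics/side4.png')).max(2)[90:200,220:340]>25).sum())
E
```

```text
[180 260] [213 299] 42 0
7.4 0
```

The only pixels that changed there belong to the wide sash or its shadow. The narrow hatch and carton are unchanged, the wide ledge is standing still, and the arm is clear. I'm handing in.

```bash
python3 -c "
from workcell import env
print(env.hand_in())"
```

```text
the job is handed in; nothing more can be done
None
```

I raised the wide hatch's sash about 81 mm, so its ledge now stands level with the pointer, and handed the job in at about 7.4 s. The moves allowed no tilt, so I did not lift from under the edge. Instead I pressed the shut fingers against the ledge's front edge with about 20–24 N, lifted it by friction, then backed off and moved the arm clear.

**Ledge against pointer:** in the last pictures the ledge's top front edge was at z ≈ 0.192–0.199 m and the pointer's top at ≈ 0.193–0.199 m. They agree to within about 3 mm on average, against the 12 mm allowed. The individual corner readings scatter by a few mm.

**Left alone:** between the first and last side pictures the narrow hatch and carton showed no change. The few changed pixels nearby lay beside the wide hatch, and I took them to be its sash and shadow. Two later side pictures, taken just before hand-in, showed the wide ledge standing still.

**Failed or disagreed:** no check failed. While pressing, the tool tilted about 4°, which did no harm.

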